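# Weigh a brass casting on the spring balance and mark the reading

### The job

Weigh the brass casting: hang it by its eye on the hook of the spring balance, feeling how much the spring already carries and letting go only when it carries all of the weight, so that the casting neither drops nor springs up more than 2 or 3 mm and the balance is never knocked or overloaded (it takes 1.1 kg). Let it come to rest, and only then slide the red index down until its mark is level with the black pointer. Leave the casting hanging freely there, and do not disturb the egg, the white tin or the yellow pot.

Things in the scene. Friction and masses are not known exactly. Their poses are not given: they have to be found in the camera images.
- stand: Spring balance fixed to the bench, 285 mm tall: grey foot 100 x 150 x 18 mm, upright white scale plate with black lines every 10 mm. Origin on the bench under the plate's front face, in line with the hook arm; z up, its -x points out of the front, the way the hook arm and the red pad stick out. Plate and foot reach from y = -110 to +40 mm in this frame.
- carriage (a joint): Vertical slide of the steel hook carriage with its spring: 0 unloaded, grows downward in m, stop at 0.085. The spring gives 10 mm per 100 g (98 N/m), with little damping, so a load let go more than some 30 g before or past the balance point drops or springs up and bounces for a second or two.
- hook_saddle (a point): Lowest point of the hook arm's axis, where the eye must come to lie; moves with the carriage, 215 mm above the bench unloaded, 120 mm in front of the plate. The arm is a steel bar of 7 mm diameter, straight out from the carriage, dipping 10 mm into this saddle and rising again to the tip. Nothing of the balance is above it there.
- hook_tip (a point): Free end of the hook arm (centre of its rounded end), 18 mm in front of the saddle and 9 mm higher. The eye is threaded over it from the front, moving along the stand's +x.
- pointer (a point): Free end of the black pointer of the carriage, at the scale plate; it moves with the carriage, 10 mm above the saddle.
- index (a joint): Vertical slide of the red index: 0 at the top, grows downward in m, stop at 0.11. It stays where it is left; sliding it takes about 2.5 N. It starts 8 to 20 mm above the unloaded pointer.
- index_mark (a point): Free end of the red index's mark beside the pointer; moves with the index. It is to be at the same height as pointer.
- index_pad (a point): Centre of the upper face of the red thumb pad, 24 x 18 x 10 mm (stand's x, y, z), on an arm 100 mm in front of the plate and 90 mm to the stand's -y side of the hook arm; moves with the index, at 5 mm above its mark. It can be pushed down from above or pinched along y.
- casting: Loose brass bracket casting standing on its foot; origin at the centre of its underside, z up. Foot 40 x 56 x 14 mm (x, y, z), web, an eye whose hole runs along its x (hole 20 mm across, wire 8 mm, centre 86 mm up), above it a sprue stub to grip, 14 (x) x 18 mm (y), 102 to 144 mm up. Same front and back. Weighs 0.21 to 0.71 kg, not known beforehand.
- eye (a point): Centre of the casting's eye, 86 mm above its underside.
- egg: Pumice egg, 44 mm, loose; leave alone. Origin at its underside.
- white_tin: White round tin, 68 mm across, 14 mm high, loose; leave alone. Origin at its underside.
- pot: Yellow round pot, 47 mm across, 24 mm high, loose; leave alone. Origin at its underside.
Mind the look-alikes: they are no part of the job. Several things have the shape of the casting; the one meant has the colours described above.

How it is judged:
By the outcome, as a careful person would: the job done as asked, in the order asked, and still so for the second after the job is handed in, with the robot touching nothing.
It also fails if it takes over 61 s, if anything falls off the work surface, if the arm or the gripper's body presses on something with over 40 N, if the wrist force passes 120 N, or if a joint passes its speed limit or range.

### The arm

A 7-joint arm with a two-finger parallel gripper is mounted at the origin on a cart in front of the work surface, level with it; the furniture and walls round the work are solid. World frame = base frame: x ahead of the robot, y to its left, z up, the work surface at z = 0. Lengths are in m, angles in rad, forces in N, time in s.
With the tool pointing down it reaches from about 0.425 to 0.875 m from the base axis. Payload 4.7 kg.
Tool frame: the origin (TCP) lies midway between the tips of the shut fingers; the grasp point (between the pads) lies 19 mm behind it; z points along the fingers, y is the line along which they close (so a half turn about z gives the same grasp; the last joint's range is limited). The gripper opens to 85 mm and grips with 20 to 120 N. Pads are 22 mm wide; open, the fingers measure 114 mm over their backs; the gripper's body (76 mm by 85 mm) begins 54 mm behind the grasp point. The pads swing forward as they close: fully open they stand 13 mm farther back than shut.
Start: joints at [1.129, 0.321, -0.07, 1.45, 0.023, 1.371, -0.057], TCP at [0.286, -0.584, 0.231] pointing down, gripper open.
Joint ranges: [-2.86, 2.86], [-0.3, 2.09], [-1.38, 1.24], [0.06, 2.45], [-1.56, 4.7], [0.09, 2.05], [-2.69, 2.69]. Speed limits (rad/s): [2.57, 2.57, 3.14, 3.14, 3.14, 3.14, 3.14].

### API

Orientations are given as a 3x3 rotation matrix whose columns are the frame's x, y, z axes.
In Python, from station import bot, eyes gives the robot as it stands.
- The arm moves only by the tool send_rows, never from a script. Its argument "targets" is a list of rows, each an object with "rot": the turn, a rotation vector about the world's x, y, z as a fraction of full scale, a list of three; "offset": the shift along the world's x, y, z as a fraction of full scale, a list of three; "grip": the closure in counts, from 0 (fully open) to 255 (shut). In form: [{"rot": [ax, ay, az], "offset": [x, y, z], "grip": grip}, ...]. A call has 1 to 12 rows; each row is the pose to reach, as a shift and turn from the pose commanded when the call began; what a row does not reach only later rows make up. Full scale, the value 1, is 0.8 m for a shift and pi/2 rad for a turn. A row lasts 1/8 s, in which the tool goes at most 62.5 mm and 10.7 degrees, less where a joint would pass 70% of its speed; a pose out of reach is approached as far as the arm can. A call with a number of a shift or a turn outside -1 to 1 is refused whole. A call with a gripper value outside its range is refused whole. The fingers move at their own pace and stop on an object; "grip_force" is the grip in N (left out, the last holds). Time passes only in rows, so rows that repeat a pose let the fingers close. It gives the time, the measured TCP pose, the force, the opening and the grip force at its end, in the units of the state.
- bot.state(): the state, without advancing time (a new reading comes with each control period).
- eyes.get_image(name): name is "scene" or "top" or "wrist"; returns the picture (400x640x3 uint8, red, green, blue); there is no depth.
- eyes.camera_info(name): a dict with "vertical_fov" (degrees; the focal length in pixels is half the picture's height over the tangent of half this angle, whatever the lens; pixels are square), "cx", "cy" (the principal point, pixels), "R" (3x3) and "t" (3): a world point X has camera coordinates R X + t; the wrist camera has in their place "mount" (4x4, takes a point from camera to tool coordinates, whose origin is the TCP and whose axes are the flange's). Camera axes: x right, y down, z forward; pixel columns grow to the right and rows downward; lengths in m; the calibration is good to about 2 mm. A picture is of the moment at which its call begins: read the wrist's pose just before it. camera_info takes no time and is no camera call.
- bot.hand_in(): hands the job in; it is judged then, once.
The state is a dict: "clock": time; "qpos": joint angles; "dq": joint speeds; "effort": joint torques, N m; "position": TCP position; "tcp_rot": TCP orientation; "force": force on the tool from outside, world axes, zero at the start; "torque": the same for the moment, N m; "opening": finger opening in m; "gripper_force": force on a finger pad.
Only numpy, scipy, OpenCV 4.12 (cv2) and the standard library are available. Lean on these libraries where they do the work, as an engineer would, in place of code of your own. Each camera call takes 0.05 s, during which the arm holds its last target. There are 200 camera calls.

## Working session

There is one attempt and no reset: what is moved stays moved. The work goes in short steps, Python scripts to look and compute and a tool call to move; the robot and the scene stay as the last step left them, time stands still between calls to the robot, and variables do not carry over. Pictures are saved under pics/ and viewed, at most 10 in all, crops included, and the job is handed in when it is done.

Besides the shell and the picture viewer there is one more tool, called after "Emit:" as name(argument=value, ...), one argument or row to a line, values as JSON. send_rows: Moves the arm, as the interface text tells. Shift numbers are shares of 0.8 m and turn numbers shares of pi/2 rad, none past 1 either way. Its arguments: {"type":"object","properties":{"targets":{"type":"array","items":{"type":"object","properties":{"rot":{"type":"array","items":{"type":"number","minimum":-1,"maximum":1}},"offset":{"type":"array","items":{"type":"number","minimum":-1,"maximum":1}},"grip":{"type":"number"}}}},"grip_force":{"type":"number"}},"required":["targets"]}

```bash
mkdir -p pics; ls; python3 - <<'E'
from station import bot,eyes
import cv2,numpy as np
s=bot.state();print({k:np.round(v,3).tolist() for k,v in s.items()})
for n in ["scene","top","wrist"]:
    im=eyes.get_image(n);cv2.imwrite(f"pics/{n}0.png",im[:,:,::-1]);i=eyes.camera_info(n);print(n,{k:np.round(v,4).tolist() for k,v in i.items()})
a=cv2.imread("pics/scene0.png");b=cv2.imread("pics/top0.png")
E
```

```text
pics
{'clock': 0.0, 'qpos': [1.129, 0.322, -0.07, 1.452, 0.023, 1.371, -0.057], 'dq': [0.0, -0.001, -0.0, -0.001, 0.001, -0.0, 0.0], 'effort': [0.0, -49.358, -0.382, -31.433, 0.013, 0.012, -0.0], 'position': [0.286, -0.583, 0.23], 'tcp_rot': [[0.898, 0.44, -0.001], [0.44, -0.898, 0.002], [-0.0, -0.002, -1.0]], 'force': [-0.626, -0.065, -0.62], 'torque': [-0.019, -0.017, -0.059], 'gripper_force': 0.0, 'opening': 0.085}
scene {'vertical_fov': 43.7437, 'cx': 318.5357, 'cy': 200.3679, 'R': [[-0.6291, -0.7773, -0.003], [-0.4034, 0.3297, -0.8536], [0.6645, -0.5358, -0.5209]], 't': [0.3532, 0.3509, 1.2742]}
top {'vertical_fov': 52.1362, 'cx': 325.8276, 'cy': 199.3451, 'R': [[0.1121, -0.9937, 0.0026], [-0.9721, -0.1102, -0.2069], [0.2059, 0.0206, -0.9784]], 't': [-0.0448, 0.5783, 1.2174]}
wrist {'vertical_fov': 68.1611, 'cx': 316.9271, 'cy': 196.8286, 'mount': [[-0.0001, -0.9538, -0.3003, 0.0777], [1.0, -0.0001, 0.0, 0.0007], [-0.0, -0.3003, 0.9538, -0.1411], [0.0, 0.0, 0.0, 1.0]]}
```

View pics/scene0.png

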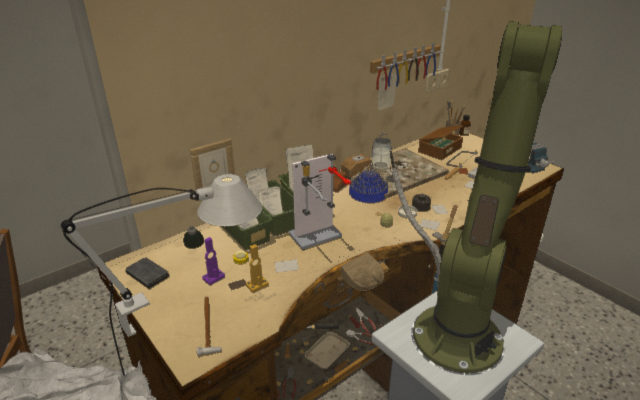

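View pics/top0.png

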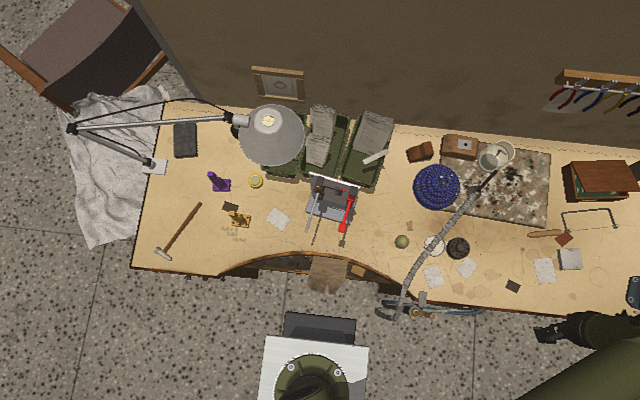

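```bash
cat > h.py <<'E'
import numpy as np,cv2
from station import bot,eyes
def cam(n,s=None):
    i=eyes.camera_info(n);f=200/np.tan(np.radians(i["vertical_fov"])/2)
    K=np.array([[f,0,i["cx"]],[0,f,i["cy"]],[0,0,1]])
    if "mount" in i:
        M=np.array(i["mount"]);s=s or bot.state();T=np.eye(4);T[:3,:3]=s["tcp_rot"];T[:3,3]=s["position"]
        W=np.linalg.inv(T@M);return K,W[:3,:3],W[:3,3]
    return K,np.array(i["R"]),np.array(i["t"])
def ray(c,p):
    K,R,t=c;d=R.T@np.linalg.solve(K,[p[0],p[1],1.]);return -R.T@t,d
def plane(c,p,z):
    o,d=ray(c,p);return o+d*(z-o[2])/d[2]
def tri(c1,p1,c2,p2):
    o1,d1=ray(c1,p1);o2,d2=ray(c2,p2);d1/=np.linalg.norm(d1);d2/=np.linalg.norm(d2)
    a,b=np.linalg.lstsq(np.c_[d1,-d2],o2-o1,rcond=None)[0]
    A,B=o1+a*d1,o2+b*d2;return (A+B)/2,np.linalg.norm(A-B)
def proj(c,X):
    K,R,t=c;v=K@(R@np.array(X)+t);return v[:2]/v[2]
E
python3 - <<'E'
from h import *
S,T=cam("scene"),cam("top")
for n,a,b in [("goosehead",(395,150),(490,175)),("goosebase",(437,290),(395,310)),("lamp",(228,178),(268,120)),]:
    print(n,tri(S,a,T,b))
for n,p,z in [("egg",(401,241),.02),("tin",(433,245),.01),("pot",(256,181),.012),("brassfoot",(239,220),.014)]:print(n,plane(T,p,z))
a=cv2.imread("pics/scene0.png");b=cv2.imread("pics/top0.png")
c1=cv2.resize(a[140:300,190:370],None,fx=3.3,fy=3.3,interpolation=2)
c2=cv2.resize(b[160:260,195:375],None,fx=4.4,fy=4.4,interpolation=2)
cv2.imwrite("pics/c1.png",c1);cv2.imwrite("pics/c2.png",c2)
E
```

```text
goosehead (array([ 0.6862147 , -0.46611527,  0.13352046]), np.float64(0.019240754607784263))
goosebase (array([ 0.25917582, -0.26145351, -0.1648429 ]), np.float64(0.007284642843632436))
lamp (array([0.75754907, 0.2060183 , 0.21503184]), np.float64(0.0031220099258489893))
egg [ 0.48124491 -0.22987667  0.02      ]
tin [ 0.48125895 -0.3337053   0.01      ]
pot [0.62517784 0.25571725 0.012     ]
brassfoot [0.49085337 0.29045699 0.014     ]
```

View pics/c1.png

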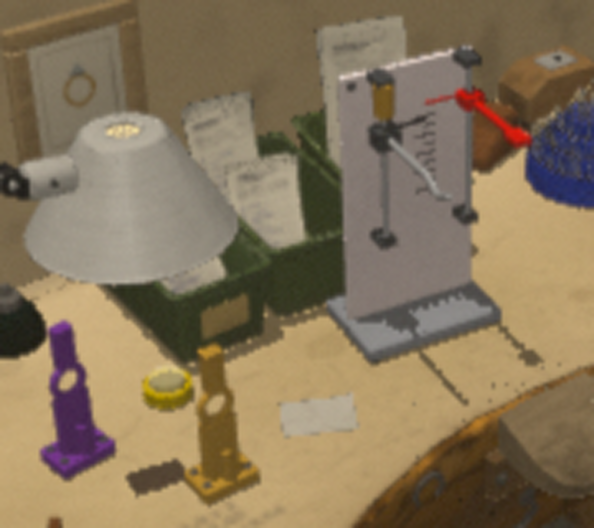

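View pics/c2.png

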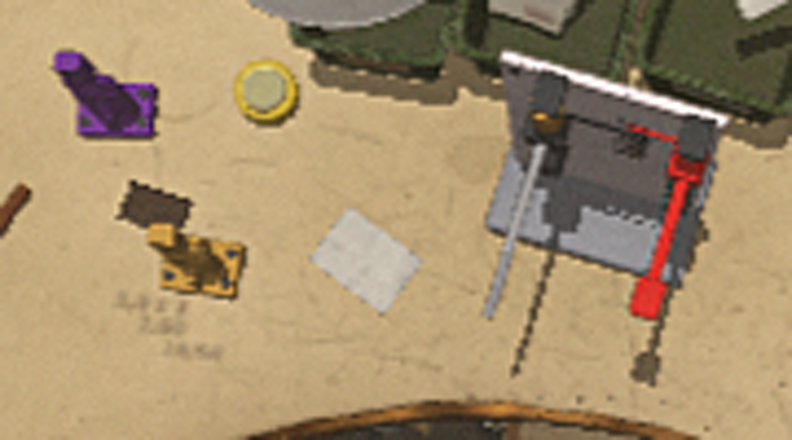

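```bash
python3 - <<'E'
from h import *
S,T=cam("scene"),cam("top")
c1=lambda x,y:(190+(x+.5)/3.3-.5,140+(y+.5)/3.3-.5)
c2=lambda x,y:(195+(x+.5)/4.4-.5,160+(y+.5)/4.4-.5)
P={}
for n,a,b in [("tip",(447,196),(489,316)),("pad",(520,136),(648,299)),("stubtop",(210,351),(161,233)),("armroot",(392,140),(540,148)),("platetopL",(340,73),(506,55)),("platetopR",(473,50),(724,122)),("purpletop",(62,327),(68,61))]:
    P[n],e=tri(S,c1(*a),T,c2(*b));print(n,P[n].round(4),round(e,4))
for n,p in [("R front",(237,297)),("L front",(161,290)),("R back",(245,243))]:print(n,plane(T,c2(*p),.014).round(4))
# colour mask foot
im=cv2.cvtColor(cv2.imread("pics/top0.png"),cv2.COLOR_BGR2HSV)
m=cv2.inRange(im[205:235,225:256],(15,150,90),(28,255,255));print((m>0).astype(int).sum())
for z in (.1,.2,.3,.4):
  print(z,[plane(T,p,z)[:2].round(3).tolist() for p in [(490,175),(440,230),(395,310)]],[plane(S,p,z)[:2].round(3).tolist() for p in [(395,155),(415,215),(437,290)]])
E
```

```text
tip [0.4529 0.0613 0.2249] 0.0024
pad [ 0.4697 -0.0347  0.2436] 0.0023
stubtop [0.4926 0.287  0.1417] 0.0004
armroot [0.5584 0.0414 0.228 ] 0.0008
platetopL [0.5995 0.0662 0.288 ] 0.0019
platetopR [ 0.5741 -0.0674  0.2796] 0.0024
purpletop [0.6011 0.3671 0.1425] 0.0015
R front [0.4715 0.2568 0.014 ]
L front [0.4704 0.3124 0.014 ]
R back [0.5115 0.257  0.014 ]
143
0.1 [[0.704, -0.473], [0.517, -0.329], [0.272, -0.214]] [[0.695, -0.493], [0.356, -0.228], [0.083, -0.005]]
0.2 [[0.672, -0.434], [0.5, -0.302], [0.275, -0.196]] [[0.559, -0.339], [0.259, -0.105], [0.018, 0.093]]
0.3 [[0.64, -0.395], [0.484, -0.276], [0.279, -0.179]] [[0.422, -0.184], [0.162, 0.019], [-0.048, 0.191]]
0.4 [[0.608, -0.357], [0.467, -0.249], [0.283, -0.162]] [[0.286, -0.03], [0.065, 0.143], [-0.113, 0.289]]
```

Emit:
send_rows(
  targets=[
    {"rot":[0,0,0.07],"offset":[0,0,0.075],"grip":0},
    {"rot":[0,0,0.14],"offset":[0,0,0.15],"grip":0},
    {"rot":[0,0,0.21],"offset":[0,0,0.225],"grip":0},
    {"rot":[0,0,0.28],"offset":[0.01,0.02,0.3],"grip":0},
    {"rot":[0,0,0.36],"offset":[0.05,0.07,0.32],"grip":0},
    {"rot":[0,0,0.44],"offset":[0.11,0.11,0.32],"grip":0},
    {"rot":[0,0,0.52],"offset":[0.165,0.16,0.32],"grip":0},
    {"rot":[0,0,0.6],"offset":[0.22,0.21,0.32],"grip":0},
    {"rot":[0,0,0.68],"offset":[0.265,0.27,0.32],"grip":0},
    {"rot":[0,0,0.76],"offset":[0.305,0.33,0.32],"grip":0},
    {"rot":[0,0,0.84],"offset":[0.345,0.395,0.32],"grip":0},
    {"rot":[0,0,0.92],"offset":[0.37,0.465,0.32],"grip":0},
  ],
)

```text
clock: 1.65
position: [0.5831, -0.21, 0.4862]
tcp_rot: [[-0.328, 0.945, -0.001], [0.945, 0.328, 0.001], [0.001, -0.001, -1.0]]
force: [0.7, 0.1, 0.1]
opening: 0.0859
gripper_force: 0.0
```

Emit:
send_rows(
  targets=[
    {"rot":[0,0,0.11],"offset":[-0.02,0.06,0],"grip":0},
    {"rot":[0,0,0.22],"offset":[-0.04,0.12,0],"grip":0},
    {"rot":[0,0,0.33],"offset":[-0.07,0.18,0],"grip":0},
    {"rot":[0,0,0.44],"offset":[-0.1,0.24,0],"grip":0},
    {"rot":[0,0,0.55],"offset":[-0.13,0.29,0],"grip":0},
    {"rot":[0,0,0.66],"offset":[-0.14,0.3,0],"grip":0},
    {"rot":[0,0,0.66],"offset":[-0.14,0.3,0],"grip":0},
  ],
)

```text
clock: 2.52
position: [0.4696, 0.0292, 0.4878]
tcp_rot: [[-0.979, 0.203, 0.001], [0.203, 0.979, -0.001], [-0.001, -0.001, -1.0]]
force: [0.3, 0.1, -0.3]
opening: 0.0849
gripper_force: 0.0
```

```bash
python3 - <<'E'
from h import *
s=bot.state();print(s["position"],s["tcp_rot"],s["force"])
np.savez("w1.npz",p=s["position"],R=s["tcp_rot"])
cv2.imwrite("pics/w1.png",eyes.get_image("wrist")[:,:,::-1])
E
```

```text
[0.46956939 0.02923266 0.48776575] [[-9.79219688e-01  2.02799159e-01  1.14202518e-03]
 [ 2.02797852e-01  9.79219933e-01 -1.16407708e-03]
 [-1.35436767e-03 -9.08286944e-04 -9.99998670e-01]] [ 0.30121659  0.12742228 -0.34058197]
```

View pics/w1.png

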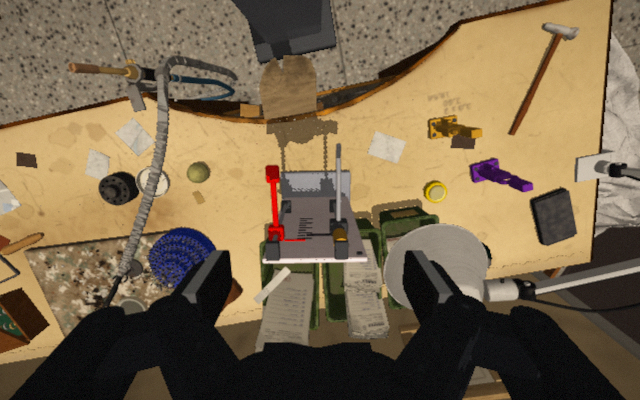

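```bash
python3 - <<'E'
from h import *
d=np.load("w1.npz");c=cam("wrist",{"position":d["p"],"tcp_rot":d["R"]})
im=cv2.imread("pics/w1.png");h=cv2.cvtColor(im,cv2.COLOR_BGR2HSV)
def comp(m):
    n,l,st,ce=cv2.connectedComponentsWithStats(m);i=1+np.argmax(st[1:,4]);return (l==i),st[i]
m,st=comp(cv2.inRange(h,(15,130,70),(26,255,255))[110:150,420:490]);ys,xs=np.nonzero(m);xs+=420;ys+=110
print(st,xs.min(),xs.max());
e=xs>xs.max()-4;print("stub top end",xs[e].mean(),ys[e].mean())
f=cv2.minAreaRect(np.c_[xs[xs<458],ys[xs<458]].astype(np.float32));print("foot",f)
g=(xs<434)
print("foot plane pts",[plane(c,p,.014).round(4) for p in [(xs.min(),ys[xs==xs.min()].mean()),(450,ys.max()),(450,ys.min())]])
print("stub",plane(c,(xs.max()-2,ys[e].mean()),.144), plane(c,(476,131),.144))
m,st=comp(cv2.inRange(h,(0,150,120),(8,255,255))[155:190,255:295]);ys,xs=np.nonzero(m);ys+=155;xs+=255
print("pad rows",ys.min(),[ (y,xs[ys==y].min(),xs[ys==y].max()) for y in range(ys.min(),ys.min()+18,2)])
pc=((xs[ys<178].min()+xs[ys<178].max())/2,(ys.min()+178)/2)
print("pad",pc,plane(c,pc,.243))
print("tip",plane(c,(338.3,146.0),.224),plane(c,(338,236),.23))
for X in [(.4706,.058,.215),(.4529,.0613,.224),(.4697,-.0347,.2436),(.4926,.287,.1417)]:print(proj(c,X))
big=np.hstack([cv2.resize(im[100:180,425:505],(400,400),interpolation=2),cv2.resize(im[135:215,265:345],(400,400),interpolation=2)]);cv2.imwrite("pics/w1c.png",big)
E
```

```text
[  8   5  55  25 860] 428 482
stub top end 480.4054054054054 132.3783783783784
foot ((442.5356140136719, 126.83836364746094), (22.193174362182617, 31.039039611816406), 83.9909896850586)
foot plane pts [array([0.4881, 0.2551, 0.014 ]), array([0.5183, 0.2974, 0.014 ]), array([0.4705, 0.3007, 0.014 ])]
stub [0.49161673 0.29190616 0.144     ] [0.48811788 0.28571267 0.144     ]
pad rows 165 [(165, np.int64(268), np.int64(276)), (167, np.int64(266), np.int64(278)), (169, np.int64(266), np.int64(278)), (171, np.int64(266), np.int64(277)), (173, np.int64(266), np.int64(276)), (175, np.int64(266), np.int64(277)), (177, np.int64(266), np.int64(279)), (179, np.int64(266), np.int64(279)), (181, np.int64(266), np.int64(279))]
pad (np.float64(272.5), np.float64(171.5)) [ 0.46783065 -0.03114969  0.243     ]
tip [0.45514797 0.0616158  0.224     ] [0.58406352 0.03694955 0.23      ]
[337.3351964  156.47028489]
[337.77108266 144.41902132]
[270.1980618  173.47199711]
[476.20290037 133.48164073]
```

View pics/w1c.png

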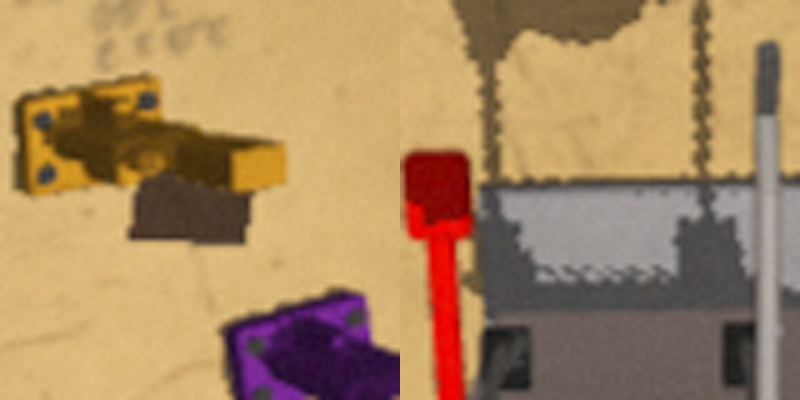

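Emit:
send_rows(
  targets=[
    {"rot":[0,0,0.05],"offset":[0.01,0.07,0],"grip":0},
    {"rot":[0,0,0.113],"offset":[0.02,0.14,0],"grip":0},
    {"rot":[0,0,0.113],"offset":[0.0275,0.21,-0.02],"grip":0},
    {"rot":[0,0,0.113],"offset":[0.0275,0.27,-0.08],"grip":0},
    {"rot":[0,0,0.113],"offset":[0.0275,0.31,-0.15],"grip":0},
    {"rot":[0,0,0.113],"offset":[0.0275,0.322,-0.22],"grip":0},
    {"rot":[0,0,0.113],"offset":[0.0275,0.322,-0.29],"grip":0},
    {"rot":[0,0,0.113],"offset":[0.0275,0.322,-0.35],"grip":0},
    {"rot":[0,0,0.113],"offset":[0.0275,0.322,-0.38],"grip":0},
    {"rot":[0,0,0.113],"offset":[0.0275,0.322,-0.38],"grip":0},
  ],
)

```text
clock: 3.82
position: [0.4917, 0.2841, 0.1806]
tcp_rot: [[-1.0, 0.03, -0.005], [0.03, 1.0, -0.001], [0.005, -0.002, -1.0]]
force: [1.2, -0.2, 1.3]
opening: 0.0853
gripper_force: 0.0
```

```bash
python3 - <<'E'
from h import *
s=bot.state();print(s["position"],s["tcp_rot"][:,1],s["force"])
c=cam("wrist",s);im=eyes.get_image("wrist");cv2.imwrite("pics/w2.png",im[:,:,::-1])
d=np.load("w1.npz");c1=cam("wrist",{"position":d["p"],"tcp_rot":d["R"]})
for p in [(429,119),(456.6,115.4),(429,138)]:print(plane(c1,p,.014).round(4))
h=cv2.cvtColor(im,cv2.COLOR_RGB2HSV);m=cv2.inRange(h,(15,130,60),(26,255,255))
print(proj(c,(.492,.2855,.144)),s["clock"])
E
```

```text
[0.49170527 0.28406162 0.18062024] [ 0.03038772  0.99953686 -0.0016301 ] [ 1.24555097 -0.15190389  1.28634923]
[0.4697 0.2587 0.014 ]
[0.4739 0.3135 0.014 ]
[0.5075 0.2553 0.014 ]
[319.46924873 226.23804292] 3.825
```

View pics/w2.png

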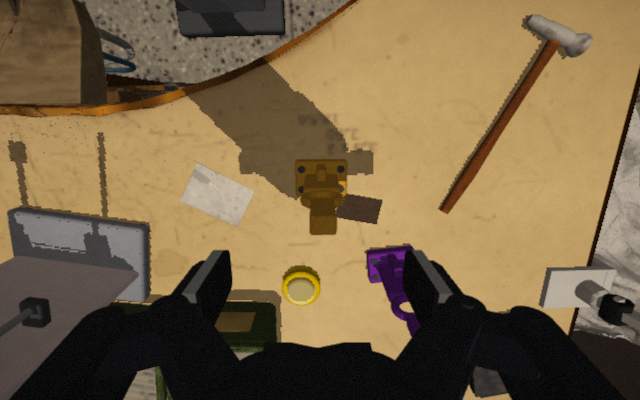

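Emit:
send_rows(
  grip_force=45,
  targets=[
    {"rot":[0,0,0],"offset":[0,0.004,-0.04],"grip":0},
    {"rot":[0,0,0],"offset":[0,0.004,-0.085],"grip":100},
    {"rot":[0,0,0],"offset":[0,0.004,-0.085],"grip":120},
    {"rot":[0,0,0],"offset":[0,0.004,-0.085],"grip":120},
  ],
)

```text
clock: 4.38
position: [0.4935, 0.2898, 0.1175]
tcp_rot: [[-1.0, 0.027, 0.003], [0.027, 1.0, 0.002], [-0.002, 0.002, -1.0]]
force: [0.6, -0.3, -0.4]
opening: 0.0453
gripper_force: 0.0
```

Emit:
send_rows(
  targets=[
    {"rot":[0,0,0],"offset":[0,0,0],"grip":255},
    {"rot":[0,0,0],"offset":[0,0,0],"grip":255},
    {"rot":[0,0,0],"offset":[0,0,0],"grip":255},
    {"rot":[0,0,0],"offset":[0,0,0],"grip":255},
    {"rot":[0,0,0],"offset":[0,0,0],"grip":255},
    {"rot":[0,0,0],"offset":[0,0,0],"grip":255},
  ],
)

```text
clock: 5.12
position: [0.4932, 0.2889, 0.117]
tcp_rot: [[-1.0, 0.027, 0.003], [0.027, 1.0, -0.0], [-0.003, -0.0, -1.0]]
force: [-1.0, -2.2, 5.8]
opening: 0.0173
gripper_force: 44.6
```

Emit:
send_rows(
  targets=[
    {"rot":[0,0,0],"offset":[0,0,0.03],"grip":255},
    {"rot":[0,0,0],"offset":[0,0,0.07],"grip":255},
    {"rot":[0,0,0],"offset":[0,0,0.12],"grip":255},
    {"rot":[0,0,0],"offset":[0,0,0.17],"grip":255},
    {"rot":[0,0,-0.05],"offset":[-0.02,-0.06,0.184],"grip":255},
    {"rot":[0,0,-0.102],"offset":[-0.04,-0.12,0.184],"grip":255},
    {"rot":[0,0,-0.102],"offset":[-0.06,-0.18,0.184],"grip":255},
    {"rot":[0,0,-0.102],"offset":[-0.0775,-0.22,0.184],"grip":255},
    {"rot":[0,0,-0.102],"offset":[-0.0775,-0.236,0.184],"grip":255},
    {"rot":[0,0,-0.102],"offset":[-0.0775,-0.236,0.184],"grip":255},
    {"rot":[0,0,-0.102],"offset":[-0.0775,-0.236,0.184],"grip":255},
  ],
)

```text
clock: 6.5
position: [0.4302, 0.102, 0.2625]
tcp_rot: [[-0.983, 0.183, -0.0], [0.183, 0.983, 0.001], [0.0, 0.001, -1.0]]
force: [1.0, 0.4, -3.5]
opening: 0.0175
gripper_force: 45.0
```

```bash
python3 - <<'E'
from h import *
s=bot.state();print(s["position"],s["tcp_rot"].round(4),s["clock"]);c=cam("wrist",s)
F=[s["force"]]
im=eyes.get_image("wrist")
for n in ("scene","top"):
    cv2.imwrite(f"pics/{n}3.png",eyes.get_image(n)[:,:,::-1]);F.append(bot.state()["force"])
for k in range(4): eyes.get_image("top");F.append(bot.state()["force"])
print(np.round(F,2),bot.state()["torque"])
cv2.imwrite("pics/w3.png",im[:,:,::-1])
print("tip pred",proj(c,(.4545,.0615,.224)))
a=cv2.resize(cv2.imread("pics/scene3.png")[170:250,280:360],(400,400),interpolation=2)
b=cv2.resize(cv2.imread("pics/w3.png"),(640,400))
cv2.imwrite("pics/m3.png",np.hstack([a,b[:400,120:520]]))
E
```

```text
[0.43019506 0.1020159  0.26245485] [[-9.831e-01  1.833e-01 -2.000e-04]
 [ 1.833e-01  9.831e-01  1.200e-03]
 [ 4.000e-04  1.200e-03 -1.000e+00]] 6.5
[[ 0.99  0.38 -3.46]
 [ 0.4  -0.28 -3.99]
 [-0.34  0.45 -4.57]
 [ 0.7   0.14 -3.47]
 [ 0.82  0.7  -4.27]
 [-0.68  0.   -3.51]
 [-0.1  -0.22 -3.88]] [-0.04898942 -0.0143544  -0.01316071]
tip pred [265.34136054 266.7801005 ]
```

View pics/m3.png

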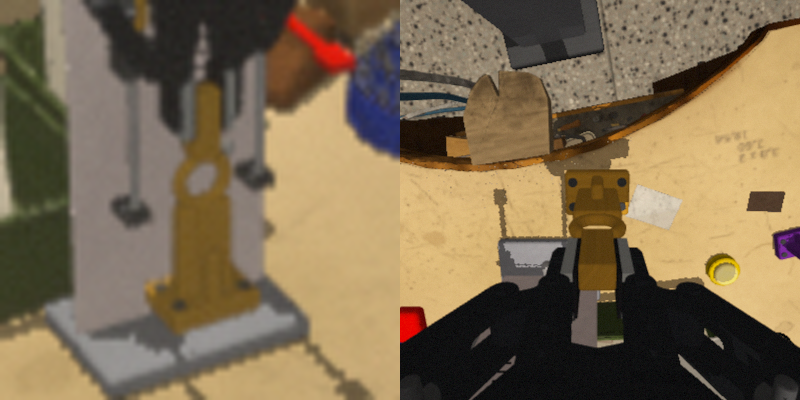

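```bash
python3 - <<'E'
from h import *
S,T=cam("scene"),cam("top")
im=cv2.imread("pics/scene3.png");h=cv2.cvtColor(im,cv2.COLOR_BGR2HSV);m=cv2.inRange(h,(12,120,50),(28,255,255))[170:250,300:345]
cs,hi=cv2.findContours(m,cv2.RETR_CCOMP,cv2.CHAIN_APPROX_NONE)
for c,k in zip(cs,hi[0]):
    if k[3]>=0 and cv2.contourArea(c)>5: 
        p=c[:,0].mean(0)+[300,170];print("hole",p,cv2.contourArea(c))
print("pred",proj(S,(.430,.102,.2315)))
for dx in [(0.01,0,0),(0,.01,0),(0,0,.01)]:print(proj(S,np.add((.430,.102,.2315),dx)))
x=np.array([.9825,-.1865])
print("tip",np.array([.454,.0614])-0.018*x, "saddle",np.array([.454,.0614])+.018*x)
E
```

```text
hole [315.5 230.5] 7.0
hole [319.9 205.4] 43.0
pred [319.52595569 205.19864042]
[317.2686161  203.73118828]
[316.72206006 206.40818813]
[319.51902027 202.13406531]
tip [0.436315 0.064757] saddle [0.471685 0.058043]
```

Emit:
send_rows(
  targets=[
    {"rot":[0,0,0],"offset":[0,-0.02,-0.005],"grip":255},
    {"rot":[0,0,0],"offset":[0.005,-0.038,-0.01],"grip":255},
    {"rot":[0,0,0],"offset":[0.0056,-0.044,-0.01],"grip":255},
    {"rot":[0,0,0],"offset":[0.0056,-0.044,-0.01],"grip":255},
    {"rot":[0,0,0],"offset":[0.012,-0.045,-0.01],"grip":255},
    {"rot":[0,0,0],"offset":[0.018,-0.046,-0.01],"grip":255},
    {"rot":[0,0,0],"offset":[0.024,-0.047,-0.01],"grip":255},
    {"rot":[0,0,0],"offset":[0.03,-0.048,-0.01],"grip":255},
    {"rot":[0,0,0],"offset":[0.03,-0.048,-0.01],"grip":255},
    {"rot":[0,0,0],"offset":[0.03,-0.048,-0.01],"grip":255},
  ],
)

```text
clock: 8.1
position: [0.454, 0.062, 0.2545]
tcp_rot: [[-0.983, 0.185, -0.0], [0.185, 0.983, 0.0], [0.0, 0.0, -1.0]]
force: [0.7, 0.4, -3.7]
opening: 0.0172
gripper_force: 45.0
```

```bash
python3 - <<'E'
from h import *
F=[];P=[]
for k in range(3):
    s=bot.state();F.append(s["force"]);P.append(s["position"]);im=eyes.get_image("scene")
print(np.round(F,2),np.round(P,4),s["clock"]);cv2.imwrite("pics/scene4.png",im[:,:,::-1])
im=eyes.get_image("top");cv2.imwrite("pics/top4.png",im[:,:,::-1])
S,T=cam("scene"),cam("top");p=proj(S,(.454,.0614,.224)).astype(int);print(p)
a=cv2.resize(cv2.imread("pics/scene4.png")[p[1]-32:p[1]+48,p[0]-40:p[0]+40],(560,560),interpolation=2)
cv2.imwrite("pics/m4.png",a)
E
```

```text
[[ 0.66  0.42 -3.7 ]
 [-0.94  0.57 -4.33]
 [ 0.64 -0.1  -4.44]] [[0.454  0.062  0.2545]
 [0.454  0.062  0.2545]
 [0.454  0.062  0.2545]] 8.2
[325 199]
```

View pics/m4.png

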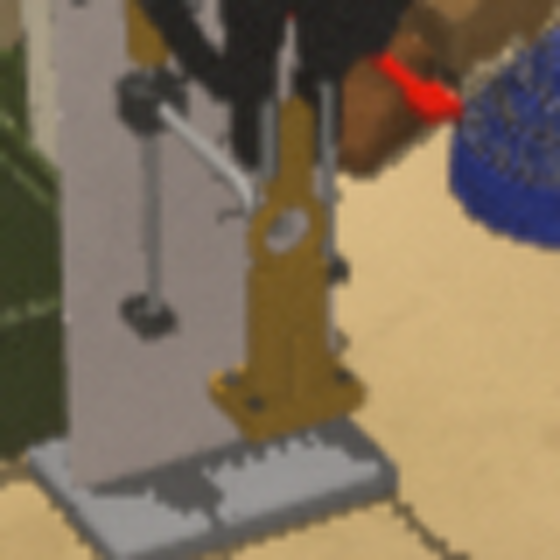

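Emit:
send_rows(
  targets=[
    {"rot":[0,0,0],"offset":[0.006,-0.001,-0.003],"grip":255},
    {"rot":[0,0,0],"offset":[0.011,-0.002,-0.007],"grip":255},
    {"rot":[0,0,0],"offset":[0.017,-0.003,-0.011],"grip":255},
    {"rot":[0,0,0],"offset":[0.022,-0.0045,-0.014],"grip":255},
    {"rot":[0,0,0],"offset":[0.022,-0.0045,-0.014],"grip":255},
    {"rot":[0,0,0],"offset":[0.022,-0.0045,-0.014],"grip":255},
  ],
)

```text
clock: 9.05
position: [0.4716, 0.0584, 0.2433]
tcp_rot: [[-0.983, 0.185, -0.0], [0.185, 0.983, 0.0], [0.0, 0.0, -1.0]]
force: [-0.3, 0.1, -4.4]
opening: 0.0168
gripper_force: 45.0
```

```bash
cat > meas.py <<'E'
from h import *
F=[];P=[]
for k in range(8):
    s=bot.state();F.append(s["force"]);P.append(s["position"]);im=eyes.get_image("scene")
print("F",np.mean(F,0).round(2),np.std(F,0).round(2),"P",np.mean(P,0).round(4),s["clock"])
import sys;cv2.imwrite(f"pics/{sys.argv[1]}.png",im[:,:,::-1])
E
python3 meas.py s5
```

```text
F [-0.04  0.34 -3.84] [0.39 0.32 0.58] P [0.4717 0.0584 0.2435] 9.4
```

Emit:
send_rows(
  targets=[
    {"rot":[0,0,0],"offset":[0,0,-0.005],"grip":255},
    {"rot":[0,0,0],"offset":[0,0,-0.01],"grip":255},
    {"rot":[0,0,0],"offset":[0,0,-0.015],"grip":255},
    {"rot":[0,0,0],"offset":[0,0,-0.02],"grip":255},
    {"rot":[0,0,0],"offset":[0,0,-0.025],"grip":255},
    {"rot":[0,0,0],"offset":[0,0,-0.029],"grip":255},
    {"rot":[0,0,0],"offset":[0,0,-0.029],"grip":255},
    {"rot":[0,0,0],"offset":[0,0,-0.029],"grip":255},
  ],
)

```text
clock: 10.45
position: [0.4718, 0.0583, 0.2204]
tcp_rot: [[-0.983, 0.186, 0.0], [0.186, 0.983, 0.0], [-0.0, 0.0, -1.0]]
force: [1.1, 0.1, -1.7]
opening: 0.0173
gripper_force: 45.2
```

```bash
python3 meas.py s6
```

```text
F [ 0.82  0.24 -2.13] [0.54 0.62 0.22] P [0.4718 0.0583 0.2203] 10.8
```

Emit:
send_rows(
  targets=[
    {"rot":[0,0,0],"offset":[0,0,-0.005],"grip":255},
    {"rot":[0,0,0],"offset":[0,0,-0.01],"grip":255},
    {"rot":[0,0,0],"offset":[0,0,-0.015],"grip":255},
    {"rot":[0,0,0],"offset":[0,0,-0.02],"grip":255},
    {"rot":[0,0,0],"offset":[0,0,-0.0255],"grip":255},
    {"rot":[0,0,0],"offset":[0,0,-0.0255],"grip":255},
    {"rot":[0,0,0],"offset":[0,0,-0.0255],"grip":255},
  ],
)

```text
clock: 11.72
position: [0.4718, 0.0583, 0.1999]
tcp_rot: [[-0.983, 0.186, 0.0], [0.186, 0.983, 0.0], [-0.0, 0.0, -1.0]]
force: [1.6, -0.0, 0.1]
opening: 0.0173
gripper_force: 45.5
```

```bash
sed -i 's/range(8)/range(20)/' meas.py; python3 meas.py s7
```

```text
F [ 1.77 -0.25 -0.22] [0.43 0.54 0.53] P [0.4718 0.0583 0.1999] 12.675
```

Emit:
send_rows(
  targets=[
    {"rot":[0,0,0],"offset":[0.002,-0.0003,-0.001],"grip":255},
    {"rot":[0,0,0],"offset":[0.0037,-0.0007,-0.002],"grip":255},
    {"rot":[0,0,0],"offset":[0.0037,-0.0007,-0.002],"grip":255},
    {"rot":[0,0,0],"offset":[0.0037,-0.0007,-0.002],"grip":255},
  ],
)

```text
clock: 13.22
position: [0.4734, 0.058, 0.1975]
tcp_rot: [[-0.983, 0.185, -0.003], [0.185, 0.983, 0.0], [0.003, -0.0, -1.0]]
force: [-5.8, 0.5, 0.1]
opening: 0.0171
gripper_force: 45.5
```

```bash
python3 meas.py s8; python3 -c "
from h import *
print(bot.state()['torque'])"
```

```text
F [-5.37  1.33  0.3 ] [0.4  0.48 0.69] P [0.4735 0.058  0.1977] 14.175
[ 0.32579601  1.2967012  -0.007274  ]
```

Emit:
send_rows(
  targets=[
    {"rot":[0,0,0],"offset":[-0.0014,0.0003,0],"grip":255},
    {"rot":[0,0,0],"offset":[-0.0027,0.0005,0],"grip":255},
    {"rot":[0,0,0],"offset":[-0.0027,0.0005,0],"grip":255},
    {"rot":[0,0,0],"offset":[-0.0027,0.0005,0],"grip":255},
  ],
)

```text
clock: 14.72
position: [0.4731, 0.0581, 0.1985]
tcp_rot: [[-0.983, 0.186, 0.002], [0.186, 0.983, -0.0], [-0.002, 0.0, -1.0]]
force: [0.4, 0.3, 0.2]
opening: 0.0173
gripper_force: 45.5
```

```bash
python3 meas.py s9; python3 -c "
from h import *
print(bot.state()['torque'])"
```

```text
F [0.81 0.16 0.01] [0.8  0.43 0.47] P [0.473  0.0581 0.1983] 15.675
[ 0.03626414 -0.5143517   0.02596958]
```

Emit:
send_rows(
  grip_force=20,
  targets=[
    {"rot":[0,0,0],"offset":[0.0004,0,0],"grip":255},
    {"rot":[0,0,0],"offset":[0.0004,0,0],"grip":255},
    {"rot":[0,0,0],"offset":[0.0004,0,0],"grip":200},
    {"rot":[0,0,0],"offset":[0.0004,0,0],"grip":196},
    {"rot":[0,0,0],"offset":[0.0004,0,0],"grip":192},
    {"rot":[0,0,0],"offset":[0.0004,0,0],"grip":180},
    {"rot":[0,0,0],"offset":[0.0004,0,0],"grip":150},
    {"rot":[0,0,0],"offset":[0.0004,0,0],"grip":150},
    {"rot":[0,0,0],"offset":[0.0004,0,0],"grip":150},
  ],
)

```text
clock: 16.85
position: [0.4728, 0.0582, 0.1982]
tcp_rot: [[-0.983, 0.186, 0.0], [0.186, 0.983, 0.0], [-0.0, 0.0, -1.0]]
force: [-0.1, 0.5, 0.2]
opening: 0.0351
gripper_force: 0.0
```

```bash
sed -i 's/range(20)/range(6)/' meas.py; python3 meas.py s10; python3 - <<'E'
from h import *
S=cam("scene")
for f in ("s9","s10"):
    h=cv2.cvtColor(cv2.imread(f"pics/{f}.png"),cv2.COLOR_BGR2HSV);m=cv2.inRange(h,(12,120,50),(28,255,255))[190:260,300:345]
    n,l,st,ce=cv2.connectedComponentsWithStats(m);i=1+np.argmax(st[1:,4]);print(f,ce[i]+[300,190],st[i])
E
```

```text
F [ 0.11 -0.07  0.28] [0.37 0.77 0.61] P [0.4728 0.0582 0.1981] 17.1
s9 [322.44878049 223.62439024] [ 12   5  21  47 410]
s10 [322.1826484  222.35388128] [ 12   5  21  47 438]
```

Emit:
send_rows(
  targets=[
    {"rot":[0,0,0],"offset":[0,0,0.01],"grip":150},
    {"rot":[0,0,0],"offset":[0,0,0.03],"grip":150},
    {"rot":[0,0,0],"offset":[0,0,0.06],"grip":150},
    {"rot":[0,0,0],"offset":[0,0,0.1],"grip":150},
    {"rot":[0,0,0],"offset":[0,-0.03,0.128],"grip":255},
    {"rot":[0,0,0],"offset":[0.002,-0.08,0.128],"grip":255},
    {"rot":[0,0,0],"offset":[0.0035,-0.115,0.128],"grip":255},
    {"rot":[0,0,0],"offset":[0.0035,-0.115,0.128],"grip":255},
    {"rot":[0,0,0],"offset":[0.0035,-0.115,0.128],"grip":255},
    {"rot":[0,0,0],"offset":[0.0035,-0.115,0.128],"grip":255},
  ],
)

```text
clock: 18.4
position: [0.4757, -0.0324, 0.301]
tcp_rot: [[-0.983, 0.183, 0.001], [0.183, 0.983, 0.0], [-0.001, 0.0, -1.0]]
force: [-0.8, 0.4, 0.3]
opening: 0.0002
gripper_force: 0.0
```

```bash
python3 meas.py s11; python3 - <<'E'
from h import *
S=cam("scene");s=bot.state();print(s["opening"])
def eyepx(f):
    h=cv2.cvtColor(cv2.imread(f"pics/{f}.png"),cv2.COLOR_BGR2HSV);m=cv2.inRange(h,(12,120,50),(28,255,255))[190:260,300:345]
    n,l,st,ce=cv2.connectedComponentsWithStats(m);i=1+np.argmax(st[1:,4]);return ce[i]+[300,190],st[i]
for f in ("s10","s11"):print(f,*eyepx(f))
im=cv2.imread("pics/s11.png")
print("pred eye,stubtop,pointer",proj(S,(.473,.058,.167)),proj(S,(.473,.058,.225)))
cv2.imwrite("pics/m11.png",cv2.resize(im[145:245,280:380],(800,600)[:1]*0+(600,600),interpolation=2))
E
```

```text
F [-0.   -0.32  0.18] [0.52 0.62 0.21] P [ 0.4757 -0.0329  0.3007] 18.65
-8.21073389659623e-05
s10 [322.1826484  222.35388128] [ 12   5  21  47 438]
s11 [322.19863014 222.67351598] [ 12   5  21  47 438]
pred eye,stubtop,pointer [321.95628756 212.77959273] [321.96874398 195.91374758]
```

View pics/m11.png

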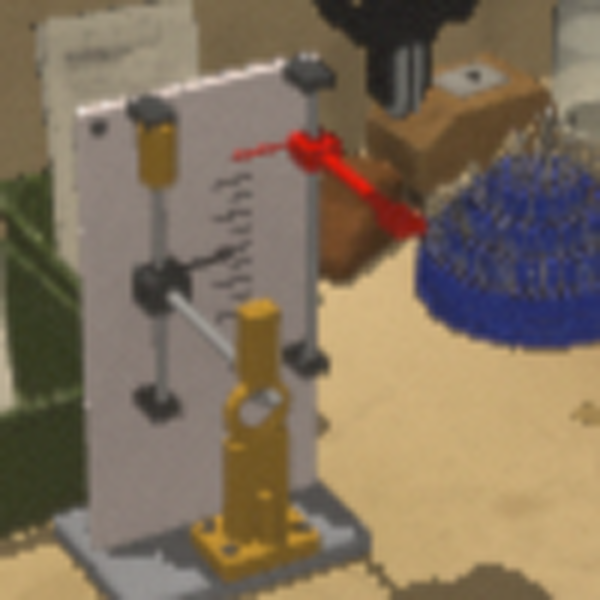

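```bash
cat > lev.py <<'E'
from h import *
import sys
S=cam("scene");x=np.array([.9825,-.1865,0]);y=np.array([.1865,.9825,0]);O=np.array([.473,.058,0])+.12*x
def onplate(p,off=.008):
    o,d=ray(S,p);q=o+d*(((O-off*x-o)@x)/(d@x));return q[2],(q-O)@y
im=cv2.imread(f"pics/{sys.argv[1]}.png").astype(int)
def zs(w,dark):
    # w: darkness weights; per column centroid
    out=[]
    r0,r1,c0,c1=w
    for c in range(c0,c1):
        col=im[r0:r1,c];b,g,r=col.T
        v=np.clip((np.median(r)-r) if dark else (r-(g+b)/2-60),0,None).astype(float)
        if dark: v[v<25]=0
        if v.sum()>30:
            rr=(v*np.arange(r0,r1)).sum()/v.sum();z,yy=onplate((c,rr));out.append((c,round(rr,2),round(z*1000,1),round(yy*1000,1)))
    return out
if __name__=="__main__":
    print("mark",zs(eval(sys.argv[2]),0));print("ptr",zs(eval(sys.argv[3]),1))
E
python3 lev.py s11 "(164,178,316,329)" "(181,194,309,322)"
```

```text
mark [(322, np.float64(170.0), np.float64(242.0), np.float64(-61.1)), (323, np.float64(169.38), np.float64(243.3), np.float64(-64.6)), (328, np.float64(168.24), np.float64(242.8), np.float64(-82.3))]
ptr [(309, np.float64(190.44), np.float64(181.8), np.float64(-15.0)), (310, np.float64(190.98), np.float64(178.8), np.float64(-18.5)), (311, np.float64(191.06), np.float64(177.5), np.float64(-22.0)), (312, np.float64(188.53), np.float64(185.7), np.float64(-25.6)), (313, np.float64(188.44), np.float64(185.0), np.float64(-29.1)), (314, np.float64(188.31), np.float64(184.5), np.float64(-32.6)), (315, np.float64(187.67), np.float64(185.9), np.float64(-36.2)), (316, np.float64(186.93), np.float64(187.6), np.float64(-39.7)), (317, np.float64(187.84), np.float64(183.3), np.float64(-43.3)), (318, np.float64(186.53), np.float64(187.1), np.float64(-46.8)), (319, np.float64(188.36), np.float64(179.5), np.float64(-50.4)), (320, np.float64(188.5), np.float64(178.0), np.float64(-54.0))]
```

Emit:
send_rows(
  targets=[
    {"rot":[0,0,0],"offset":[0,0,-0.03],"grip":255},
    {"rot":[0,0,0],"offset":[0,0,-0.055],"grip":255},
    {"rot":[0,0,0],"offset":[0,0,-0.064],"grip":255},
    {"rot":[0,0,0],"offset":[0,0,-0.07],"grip":255},
    {"rot":[0,0,0],"offset":[0,0,-0.078],"grip":255},
    {"rot":[0,0,0],"offset":[0,0,-0.086],"grip":255},
    {"rot":[0,0,0],"offset":[0,0,-0.094],"grip":255},
    {"rot":[0,0,0],"offset":[0,0,-0.102],"grip":255},
    {"rot":[0,0,0],"offset":[0,0,-0.11],"grip":255},
    {"rot":[0,0,0],"offset":[0,0,-0.12],"grip":255},
    {"rot":[0,0,0],"offset":[0,0,-0.129],"grip":255},
    {"rot":[0,0,0],"offset":[0,0,-0.129],"grip":255},
  ],
)

```text
clock: 20.2
position: [0.4749, -0.0338, 0.1964]
tcp_rot: [[-0.983, 0.185, -0.002], [0.185, 0.983, 0.0], [0.002, 0.0, -1.0]]
force: [0.3, 0.3, -0.6]
opening: 0.0001
gripper_force: 0.0
```

```bash
python3 meas.py s12; python3 lev.py s12 "(179,195,318,329)" "(181,194,312,320)"; python3 - <<'E'
from h import *
im=cv2.imread("pics/s12.png").astype(int)
b,g,r=[im[172:200,312:356,k] for k in range(3)]
for row in ((r-np.maximum(g,b))>50).astype(int):print("".join(".#"[v] for v in row))
E
```

```text
F [ 0.21  0.41 -0.02] [0.16 0.41 0.6 ] P [ 0.4752 -0.0339  0.1969] 20.45
mark [(323, np.float64(184.0), np.float64(191.3), np.float64(-64.7)), (326, np.float64(183.0), np.float64(192.1), np.float64(-75.5)), (328, np.float64(182.29), np.float64(192.7), np.float64(-82.7))]
ptr [(312, np.float64(188.55), np.float64(185.6), np.float64(-25.6)), (313, np.float64(188.46), np.float64(185.0), np.float64(-29.1)), (314, np.float64(188.31), np.float64(184.5), np.float64(-32.6)), (315, np.float64(187.64), np.float64(186.0), np.float64(-36.2)), (316, np.float64(186.97), np.float64(187.4), np.float64(-39.7)), (317, np.float64(186.83), np.float64(187.0), np.float64(-43.3)), (318, np.float64(186.58), np.float64(186.9), np.float64(-46.8))]
............................................
............................................
............................................
............................................
............................................
............................................
............................................
............................................
........
[... 191 characters left out ...]
######...................
.......##.......##########..................
.................#########..................
..................#########.................
.......................#####................
........................#####...............
.........................####...............
..........................###...............
............................##..............
.............................##.............
..............................##............
..............................########......
..............................#########.....
...............................########.....
................................######......
..................................##........
```

Emit:
send_rows(
  targets=[
    {"rot":[0,0,0],"offset":[0,0,0.02],"grip":255},
    {"rot":[0,0,0],"offset":[0,0,0.06],"grip":255},
    {"rot":[0,0,0],"offset":[0,0,0.104],"grip":255},
    {"rot":[-0.015,-0.08,0],"offset":[0.005,0.01,0.104],"grip":255},
    {"rot":[-0.03,-0.16,0],"offset":[0.01,0.02,0.104],"grip":255},
    {"rot":[-0.045,-0.24,0],"offset":[0.02,0.03,0.104],"grip":255},
    {"rot":[-0.06,-0.32,0],"offset":[0.03,0.042,0.104],"grip":255},
    {"rot":[-0.0725,-0.382,0],"offset":[0.03,0.042,0.104],"grip":255},
    {"rot":[-0.0725,-0.382,0],"offset":[0.03,0.042,0.104],"grip":255},
    {"rot":[-0.0725,-0.382,0],"offset":[0.03,0.042,0.104],"grip":255},
  ],
)

```text
clock: 21.75
position: [0.5125, 0.0101, 0.2312]
tcp_rot: [[-0.868, 0.182, 0.461], [0.132, 0.982, -0.138], [-0.478, -0.059, -0.876]]
force: [0.3, -1.6, 2.0]
opening: -0.0001
gripper_force: 0.0
```

```bash
python3 - <<'E'
from h import *
s=bot.state();print(s["position"],s["tcp_rot"].round(3).tolist(),s["force"],s["clock"])
np.savez("w13.npz",p=s["position"],R=s["tcp_rot"])
im=eyes.get_image("wrist");cv2.imwrite("pics/w13.png",im[:,:,::-1]);im=im.astype(int)
c=cam("wrist",s);x=np.array([.9825,-.1865,0]);y=np.array([.1865,.9825,0]);O=np.array([.473,.058,0])+.12*x
for yy,z in [(-.05,.187),(-.06,.192),(-.02,.187),(-.09,.192)]:print(yy,proj(c,O-.008*x+yy*y+[0,0,z]))
u,v=proj(c,O-.008*x-.05*y+[0,0,.188]).astype(int)
r,g,b=[im[v-18:v+18,u-45:u+60,k] for k in range(3)]
for i in range(36):print(v-18+i,"".join("R" if r[i,j]-max(g[i,j],b[i,j])>50 else "#" if r[i,j]<70 else "." for j in range(105)))
print(u-45,np.median(r))
E
```

```text
[0.5124951  0.01006838 0.23118213] [[-0.868, 0.182, 0.461], [0.132, 0.982, -0.138], [-0.478, -0.059, -0.876]] [ 0.25520724 -1.58666731  2.04389861] 21.75
-0.05 [306.75122334 251.19242184]
-0.06 [293.46709802 255.9220323 ]
-0.02 [344.68440219 253.20328275]
-0.09 [255.4735911  253.88095785]
234 RRRRRRRRR......................................................................................##########
235 RRRRRRRRR......................................................................................##########
236 RRRRRRRRR......................................................................................##########
237 RRRRRRRRR......................................................................................##########
238 RRRRRRRRRR............................................#####....................................##########
239 RRRRRRRRRR...........................................#######..................................###########
240 RRRRRRRRRR...........................................#######..................................###########
241 RRRRRRRRRR.........................#
[... 2459 characters left out ...]
###########...................
264 ...........................##############...........#########..........###############...................
265 ...........................##############...........########............##############...................
266 ...........................##############...........########............##############...................
267 ..........................###############...........########............##############...................
268 ..........................###############...........########............###############..................
269 ..........................###############...........########............###############..................
261 109.0
```

```bash
cat > wl.py <<'E'
from h import *
import sys
x=np.array([.9825,-.1865,0]);y=np.array([.1865,.9825,0]);O=np.array([.473,.058,0])+.12*x
def run(f,mc,pc,mr,pr):
    d=np.load(f+".npz");c=cam("wrist",{"position":d["p"],"tcp_rot":d["R"]});im=cv2.imread(f"pics/{f}.png").astype(int)
    for nm,cs,rs,red in (("mark",mc,mr,1),("ptr",pc,pr,0)):
        Z=[]
        for u in cs:
            col=im[rs[0]:rs[1],u];b,g,r=col.T
            v=np.clip(r-np.maximum(g,b)-20,0,None) if red else np.clip(np.percentile(r,80)-r-20,0,None)
            v=v.astype(float);row=(v*np.arange(*rs)).sum()/v.sum()
            o,dd=ray(c,(u,row));res=[u,row]
            for off in (.004,.008,.012):
                q=o+dd*(((O-off*x-o)@x)/(dd@x));res.append(q[2]*1000)
            Z.append(res+[((q-O)@y)*1000])
        Z=np.array(Z);print(nm,Z[[0,-1]].round(2).tolist(),"mean z",Z[:,2:5].mean(0).round(2))
E
python3 - <<'E'
from wl import *
run("w13",range(273,287),range(347,355),(246,262),(243,258))
s=bot.state();print(s["force"],s["position"],s["qpos"])
E
```

```text
mark [[273.0, 253.1, 187.85, 190.42, 193.0, -75.55], [286.0, 253.52, 187.6, 190.18, 192.76, -65.49]] mean z [187.88 190.45 193.02]
ptr [[347.0, 250.23, 181.4, 184.1, 186.8, -18.49], [354.0, 249.95, 180.78, 183.49, 186.2, -13.03]] mean z [181.28 183.98 186.68]
[ 0.33576118 -3.1454095   0.59158425] [0.51391647 0.00458504 0.23243566] [-0.03329642 -0.30040611 -0.16079571  2.16230691  0.24017756  0.84076808
  1.07291214]
```

Emit:
send_rows(
  targets=[
    {"rot":[0.015,0.08,0],"offset":[-0.005,-0.005,0],"grip":255},
    {"rot":[0.03,0.16,0],"offset":[-0.01,-0.015,0],"grip":255},
    {"rot":[0.045,0.24,0],"offset":[-0.02,-0.03,0],"grip":255},
    {"rot":[0.06,0.32,0],"offset":[-0.03,-0.042,0],"grip":255},
    {"rot":[0.0725,0.382,0],"offset":[-0.03,-0.042,0],"grip":255},
    {"rot":[0.0725,0.382,0],"offset":[-0.03,-0.042,0],"grip":255},
    {"rot":[0.0725,0.382,0],"offset":[-0.03,-0.042,0],"grip":255},
  ],
)

```text
clock: 22.68
position: [0.491, -0.033, 0.2332]
tcp_rot: [[-0.978, 0.171, -0.118], [0.175, 0.984, -0.024], [0.112, -0.044, -0.993]]
force: [0.3, -0.1, -0.1]
opening: -0.0001
gripper_force: 0.0
```

```bash
python3 meas.py s14; python3 lev.py s14 "(179,195,316,329)" "(181,194,310,320)"; python3 -c "
from h import *
s=bot.state();print(s['qpos'],s['tcp_rot'].round(3).tolist())"
```

```text
F [-0.09  0.15 -0.16] [0.57 0.43 0.19] P [ 0.4907 -0.0326  0.2334] 22.925
mark [(323, np.float64(184.0), np.float64(191.3), np.float64(-64.7)), (326, np.float64(183.0), np.float64(192.1), np.float64(-75.5)), (328, np.float64(182.29), np.float64(192.7), np.float64(-82.7))]
ptr [(310, np.float64(191.0), np.float64(178.7), np.float64(-18.5)), (311, np.float64(191.06), np.float64(177.6), np.float64(-22.0)), (312, np.float64(188.55), np.float64(185.6), np.float64(-25.6)), (313, np.float64(188.47), np.float64(184.9), np.float64(-29.1)), (314, np.float64(188.31), np.float64(184.5), np.float64(-32.6)), (315, np.float64(187.64), np.float64(186.0), np.float64(-36.2)), (316, np.float64(186.95), np.float64(187.5), np.float64(-39.7)), (317, np.float64(186.71), np.float64(187.4), np.float64(-43.3)), (318, np.float64(186.55), np.float64(187.0), np.float64(-46.8))]
[-0.01339015  0.07563534  0.00879138  1.74216905  0.02308842  1.44230875
  1.38864827] [[-0.978, 0.17, -0.118], [0.174, 0.984, -0.024], [0.112, -0.044, -0.993]]
```

Emit:
send_rows(
  targets=[
    {"rot":[0.0153,-0.075,-0.01],"offset":[-0.01,-0.001,0],"grip":255},
    {"rot":[0.0153,-0.075,-0.01],"offset":[-0.0196,-0.0018,0],"grip":255},
    {"rot":[0.0153,-0.075,-0.01],"offset":[-0.0196,-0.0018,0],"grip":255},
    {"rot":[0.0153,-0.075,-0.01],"offset":[-0.0196,-0.0018,-0.02],"grip":255},
    {"rot":[0.0153,-0.075,-0.01],"offset":[-0.0196,-0.0018,-0.035],"grip":255},
    {"rot":[0.0153,-0.075,-0.01],"offset":[-0.0196,-0.0018,-0.041],"grip":255},
    {"rot":[0.0153,-0.075,-0.01],"offset":[-0.0196,-0.0018,-0.041],"grip":255},
    {"rot":[0.0153,-0.075,-0.01],"offset":[-0.0196,-0.0018,-0.041],"grip":255},
  ],
)

```text
clock: 23.98
position: [0.4755, -0.0342, 0.2002]
tcp_rot: [[-0.982, 0.188, -0.001], [0.188, 0.982, 0.001], [0.002, 0.001, -1.0]]
force: [-0.1, 0.4, 0.9]
opening: 0.0001
gripper_force: 0.0
```

```bash
python3 meas.py s15
```

```text
F [ 0.04 -0.2   0.32] [0.33 0.38 0.77] P [ 0.4755 -0.0341  0.2003] 24.225
```

Emit:
send_rows(
  targets=[
    {"rot":[0,0,0],"offset":[0,0,-0.004],"grip":255},
    {"rot":[0,0,0],"offset":[0,0,-0.008],"grip":255},
    {"rot":[0,0,0],"offset":[0,0,-0.0119],"grip":255},
    {"rot":[0,0,0],"offset":[0,0,-0.0119],"grip":255},
    {"rot":[0,0,0],"offset":[0,0,-0.0119],"grip":255},
  ],
)

```text
clock: 24.9
position: [0.4751, -0.0341, 0.1902]
tcp_rot: [[-0.982, 0.188, -0.002], [0.188, 0.982, 0.001], [0.003, 0.0, -1.0]]
force: [-1.0, 0.5, -0.5]
opening: 0.0
gripper_force: 0.0
```

```bash
python3 meas.py s16; python3 lev.py s16 "(179,195,316,329)" "(181,194,310,320)"; python3 - <<'E'
from h import *
im=cv2.imread("pics/s16.png").astype(int)
for rw in range(180,194):print(rw," ".join("%3d/%3d"%(im[rw,c,2],im[rw,c,1]) for c in range(311,330)))
E
```

```text
F [ 0.   -0.27 -0.23] [0.67 0.38 0.25] P [ 0.4751 -0.0341  0.1902] 25.15
mark [(321, np.float64(186.0), np.float64(186.1), np.float64(-57.6)), (325, np.float64(185.0), np.float64(185.8), np.float64(-71.9)), (328, np.float64(184.01), np.float64(186.4), np.float64(-82.8))]
ptr [(310, np.float64(190.99), np.float64(178.8), np.float64(-18.5)), (311, np.float64(191.05), np.float64(177.6), np.float64(-22.0)), (312, np.float64(188.56), np.float64(185.6), np.float64(-25.6)), (313, np.float64(188.46), np.float64(185.0), np.float64(-29.1)), (314, np.float64(188.31), np.float64(184.5), np.float64(-32.6)), (315, np.float64(187.65), np.float64(185.9), np.float64(-36.2)), (316, np.float64(186.92), np.float64(187.6), np.float64(-39.7)), (317, np.float64(186.76), np.float64(187.2), np.float64(-43.3)), (318, np.float64(186.53), np.float64(187.1), np.float64(-46.8))]
180 140/129 139/128 138/126 141/128 134/124 133/120 128/118 100/ 91 101/ 92 104/ 93 107/ 98 135/124 140/128 139/126 142/128 139/127 139/126 141/128 141/129
181 141/129 140/130 139/129 138/127 122/113 106/ 96 102/ 92 100/ 92 131/120 133/12
[... 1245 characters left out ...]
/117 130/120 136/124 137/126 140/128 137/124 136/125 136/123 137/124 135/119
190  86/ 80 128/117 134/123 132/122 135/124 137/125 136/125 130/118 126/115 127/116 128/117 137/126 138/127 137/126 137/126 137/125 139/126 136/124 137/126
191  72/ 66 131/119 137/126 135/123 133/122 129/119 127/116 110/100 104/ 95 103/ 95 104/ 96 134/123 138/126 139/127 137/126 134/123 137/126 137/126 138/126
192  70/ 65 130/119 136/125 136/124 121/111 106/ 94 103/ 95 103/ 94 129/117 134/122 130/119 136/126 138/127 138/126 136/125 136/126 139/127 137/126 137/126
193  70/ 66 126/115 135/125 138/124 135/122 132/121 133/122 129/119 129/118 128/116 118/108 134/123 138/125 139/125 135/125 135/124 137/126 138/125 135/123
```

Emit:
send_rows(
  targets=[
    {"rot":[0,0,0],"offset":[0,0,0.02],"grip":255},
    {"rot":[0,0,0],"offset":[0,0,0.06],"grip":255},
    {"rot":[0,0,0],"offset":[0,0,0.12],"grip":255},
    {"rot":[0,0,0],"offset":[0,-0.03,0.18],"grip":255},
    {"rot":[0,0,0],"offset":[0,-0.06,0.2],"grip":255},
    {"rot":[0,0,0],"offset":[0,-0.06,0.2],"grip":255},
    {"rot":[0,0,0],"offset":[0,-0.06,0.2],"grip":255},
  ],
)

```text
clock: 26.08
position: [0.475, -0.0811, 0.35]
tcp_rot: [[-0.982, 0.187, -0.003], [0.187, 0.982, 0.002], [0.003, 0.001, -1.0]]
force: [-0.1, 0.2, -0.0]
opening: -0.0001
gripper_force: 0.0
```

```bash
python3 meas.py s17; python3 lev.py s17 "(179,195,316,329)" "(181,194,312,319)"; python3 - <<'E'
from h import *
T=cam("top");im=eyes.get_image("top");a=cv2.imread("pics/top0.png")[:,:,::-1].astype(int)
for n,(x0,x1,y0,y1) in dict(egg=(392,410,232,250),tin=(424,444,236,256),pot=(246,266,172,191)).items():
    print(n,np.abs(im[y0:y1,x0:x1].astype(int)-a[y0:y1,x0:x1]).mean().round(1))
print(bot.hand_in())
E
```

```text
F [0.09 0.08 0.27] [0.5  0.45 0.5 ] P [ 0.4749 -0.081   0.3497] 26.325
mark [(321, np.float64(186.0), np.float64(186.1), np.float64(-57.6)), (325, np.float64(185.0), np.float64(185.8), np.float64(-71.9)), (328, np.float64(184.0), np.float64(186.5), np.float64(-82.8))]
ptr [(312, np.float64(188.57), np.float64(185.6), np.float64(-25.6)), (313, np.float64(188.46), np.float64(185.0), np.float64(-29.1)), (314, np.float64(188.3), np.float64(184.6), np.float64(-32.6)), (315, np.float64(187.62), np.float64(186.0), np.float64(-36.2)), (316, np.float64(186.96), np.float64(187.5), np.float64(-39.7)), (317, np.float64(186.72), np.float64(187.3), np.float64(-43.3)), (318, np.float64(186.54), np.float64(187.0), np.float64(-46.8))]
egg 53.1
tin 5.4
pot 6.6
the job is handed in; nothing more can be done
None
```

The job is handed in at about 26 s: the casting (about 0.39 kg) hangs freely on the hook, and the red mark is level with the pointer to within about 1 mm. Two points are open: the last egg check differed strongly from the start image, perhaps because the arm or its shadow was in view, so I can't confirm it is undisturbed, and joint 2 read -0.3004 against its -0.3 limit.

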